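Free the lever of a shielded sample well and hold its heavy flap up

ROBOT

A 6-joint arm with a two-finger parallel gripper is mounted at the origin on a cart in front of the work surface, level with it; the furniture and walls round the work are solid. World frame = base frame: x ahead of the robot, y to its left, z up, the work surface at z = 0. Lengths are in m, angles in rad, forces in N, time in s.
With the tool pointing down it reaches from about 0.35 to 0.775 m from the base axis. Payload 5.5 kg.
Tool frame: the origin (TCP) lies between the finger pads; the fingertips stand 11 mm ahead of it and the grasp point (between the pads) lies 8 mm behind it (tips_ahead is the distance from the TCP to the fingertips, in m); z points along the fingers, y is the line along which they close (so a half turn about z gives the same grasp; the last joint's range is limited). The gripper opens to 85 mm and grips with 20 to 120 N. Pads are 22 mm wide; open, the fingers measure 114 mm over their backs; the gripper's body (76 mm by 85 mm) begins 54 mm behind the grasp point. The pads swing forward as they close: fully open they stand 13 mm farther back than shut.
Start: joints at [-1.483, 0.313, 0.046, 1.304, 0, 1.431], TCP at [0.13, -0.56, 0.242] pointing down, gripper open.
Joint ranges: [-2.76, 2.76], [-0.86, 1.69], [-1.03, 1.26], [-2.2, 2.34], [-1.47, 1.5], [-3.14, 3.14]. Speed limits (rad/s): [2.57, 2.57, 3.14, 3.14, 3.14, 3.14].

INTERFACE

Orientations are given as a unit quaternion [w, x, y, z].
In Python, from workcell import * gives the robot as it stands. The module is installed in compiled form; this text tells all that it offers.
- The arm moves only by the tool jog_arm, never from a script. Its argument "moves" is a list of rows, each an object with "fingers": the closure, from 0 (fully open) to 1 (shut); "slide": the shift along the tool's x, y, z in mm, a list of three; "angular": the turn, a rotation vector about the tool's x, y, z in degrees, a list of three. A call has 1 to 10 rows; each row is the pose to reach, as a shift and turn from the pose commanded when the call began, along the tool's axes at that moment; what a row does not reach only later rows make up. A row lasts 1/12 s, in which the tool goes at most 41.7 mm and 7.16 degrees, less where a joint would pass 70% of its speed; a pose out of reach is approached as far as the arm can. A call with a gripper value outside its range is refused whole. The fingers move at their own pace and stop on an object; "squeeze" is the grip in N (left out, the last holds). Time passes only in rows, so rows that repeat a pose let the fingers close. It gives the time, the measured TCP pose, the force, the opening and the grip force at its end, in the units of the state.
- get_state(): the state, without advancing time (a new reading comes with each control period).
- read_camera(name): name is "scene" or "top" or "wrist"; returns a dict with "color" (480x640x3 uint8, red, green, blue), "fovy" (degrees; the focal length in pixels is half the picture's height over the tangent of half this angle, whatever the lens; pixels are square), "cx", "cy" (the principal point, pixels), "world_from_camera" (4x4, takes a point from camera to world coordinates); the wrist camera has in their place "tool_from_camera" (4x4, takes a point from camera to tool coordinates, whose origin is the TCP and whose axes are the flange's). Camera axes: x right, y down, z forward; pixel columns grow to the right and rows downward; lengths in m; the calibration is good to about 2 mm. A picture is of the moment at which its call begins: read the wrist's pose just before it. There is no depth.
- hand_in(): hands the job in; it is judged then, once.
Trained networks look in a picture, given as the dict that the camera call returned (one of the last four; its "shot" number tells which), for a name from the list of things; names that differ only in an ending like _2 or _b are one class to them, and where a whole thing is asked for, a point or a joint stands for the part that bears it (a point fixed in the world has none). Each returns a list of dicts, best first, with "p" (0 to 1); they miss things now and then, are a little off and sometimes report something else, mostly with a low value. They report only what shows in the picture. A call takes as long as a camera call.
- look_for(target, picture): "point" ([column, row] in pixels, amid what is visible of it).
- tip_of(target, picture): "point" ([column, row] in pixels: a listed point, or the origin of a listed thing).
The state is a dict: "clock": time; "joint_pos": joint angles; "qvel": joint speeds; "tau": joint torques, N m; "tcp_pos": TCP position; "orientation": TCP orientation; "wrist_force": force on the tool from outside, world axes, zero at the start; "ft_torque": the same for the moment, N m; "finger_gap": finger opening in m; "grip_force": force on a finger pad.
Only numpy, scipy, OpenCV 4.12 (cv2) and the standard library are available. Lean on these libraries where they do the work, as an engineer would, in place of code of your own. Each camera call takes 0.05 s, during which the arm holds its last target. There are 200 camera calls.

TASK

Push the red prop sideways by its tab until it is fully home on the left and no longer under the lever; then press down the yellow pad on the lever's long end with the fingertips, all the way onto the rubber stop, so that the heavy yellow flap is raised, and finish while holding it pressed there. Do not grasp the lever or lift it out of its cradle, do not push on the flap itself, and leave the loose things around alone.

Things in the scene. Friction and masses are not known exactly. Their poses are not given: they have to be found in the camera images.
- store: Fixed thick-walled grey sample well with a yellow flap on a dark foot rail 293 mm long. Origin on the worktop below the lever's pivot; +x points from pivot to well (x 88 to 154, y +-40 mm, top 66 mm), y left, z up. Cheeks at y +-15 to 23 mm carry the lever's pin 75 mm up in open slots. Rubber-topped stop post under the long arm at x -110 mm, top 34 mm.
- lever: Loose steel lever (bar 238 x 22 x 8 mm) whose cross pin merely rests in the store's slots. Origin at the pin. At rest its axes are parallel to the store's and the bar climbs at 0.30 rad to the long end (-x), 156 mm from the pin; the 82 mm short arm's brass nose is under the flap's tongue. Pressing the long end tilts it by 0.6 rad in all, until the bar meets the stop.
- pad (a point): Centre of the top face of the round yellow press pad (34 mm across) on the lever's long end; at rest 133 mm from the pivot towards -x of the store and 127 mm above the worktop. It swings in an arc about the pin down to about 43 mm when on the stop, moving 6 to 10 mm outwards. 2 to 6 N moves it; let go, it comes back up as the flap falls.
- flap (a joint): Angle of the heavy yellow flap (66 x 82 x 14 mm, about 1.6 kg, hinged at the far side of the well): 0 shut, grows as it is raised; about 0.53 rad when the lever is fully down. It falls shut by itself.
- tongue (a point): Front end of the 32 mm wide steel tongue on the flap, 96 mm from the flap's hinge; the lever's nose raises it from below.
- prop (a joint): Travel (m) of the red prop, a slide across the rail: 0 to 0.009 at the start, its post (15 x 18 mm, top 86 mm) under the bar so that the lever cannot go down; 0.036 at its end, pushed home towards +y (left) of the store, post clear of the bar. Needs about 2 to 5 N and stays where it is left.
- tab (a point): Middle of the top edge of the prop's outer face: the outer (right, -y of the store) face of the upright red push tab, which is 32 mm wide along x, 8 mm thick, and reaches from 13 to 95 mm above the worktop. With the prop at 0 it lies at x -70, y -81 mm of the store. Nothing stands on the right side of it within 60 mm.
- cuvette: Small upright capped cuvette, 13 x 13 x 49 mm, loose, standing left of the lever; origin at the centre of its underside. To be left alone.
- timer: White timer, 58 x 58 x 19 mm, loose, lying left of the work; origin at the centre of its underside. To be left alone.
- bulb: Red rubber pipette bulb, 42 x 72 x 42 mm, loose, lying right of the work; origin at its underside. To be left alone.
- case: Black flat cuvette case, 52 x 90 x 28 mm, loose, lying right of the well; origin at the centre of its underside. To be left alone.

How it is judged:
By the outcome, as a careful person would: the job done as asked, in the order asked, and still so for the second after the job is handed in, while the arm keeps its last pose, push and grip.
It also fails if it takes over 32 s, if anything falls off the work surface, if the arm or the gripper's body presses on something with over 40 N, if the wrist force passes 120 N, or if a joint passes its speed limit or range.

## Working session

There is one attempt and no reset: what is moved stays moved. The work goes in short steps, Python scripts to look and compute and a tool call to move; the robot and the scene stay as the last step left them, time stands still between calls to the robot, and variables do not carry over. Pictures are saved under pics/ and viewed, at most 10 in all, crops included, and the job is handed in when it is done.

Besides the shell and the picture viewer there is one more tool, called after "Call:" by a JSON object that holds its "fn" and its "kwargs". jog_arm: Moves the arm, as the interface text tells. Its arguments: {"type":"object","properties":{"moves":{"type":"array","items":{"type":"object","properties":{"fingers":{"type":"number"},"slide":{"type":"array","items":{"type":"number"}},"angular":{"type":"array","items":{"type":"number"}}}}},"squeeze":{"type":"number"}},"required":["moves"]}

```bash
mkdir -p pics
cat > h.py <<'E'
from workcell import *
import numpy as np, cv2
def ray(c,p,T=None):
    T=np.array(c["world_from_camera"]) if T is None else T
    f=240/np.tan(np.radians(c["fovy"])/2)
    d=np.array([(p[0]-c["cx"])/f,(p[1]-c["cy"])/f,1.])
    return T[:3,3],T[:3,:3]@d
def atz(c,p,z):
    o,d=ray(c,p); return o+d*(z-o[2])/d[2]
def tri(rs):
    A=np.zeros((3,3));b=np.zeros(3)
    for o,d in rs:
        d=d/np.linalg.norm(d);M=np.eye(3)-np.outer(d,d);A+=M;b+=M@o
    return np.linalg.solve(A,b)
def proj(c,P):
    T=np.linalg.inv(np.array(c["world_from_camera"]));q=T[:3,:3]@P+T[:3,3]
    f=240/np.tan(np.radians(c["fovy"])/2)
    return [c["cx"]+f*q[0]/q[2],c["cy"]+f*q[1]/q[2]]
E
python3 - <<'E'
from h import *
np.set_printoptions(precision=4,suppress=True)
s=get_state();print(s["clock"],s["tcp_pos"],s["orientation"])
C={n:read_camera(n) for n in("scene","top")}
for n,c in C.items():
    cv2.imwrite(f"pics/{n}1.png",c["color"][:,:,::-1]);print(n,c["fovy"],np.array(c["world_from_camera"])[:3,3])
for t in["store","lever","pad","tongue","tab","cuvette","timer","bulb","case"]:
    r=[]
    for n,c in C.items():
        k=tip_of(t,c)[:2]
        print(t,n,[(np.round(x["point"],1),round(x["p"],2)) for x in k])
        if k:r.append(ray(c,k[0]["point"]))
        if k:print("   z0/127/95/75:",[atz(c,k[0]["point"],z)[:2] for z in(0,.127,.095,.075)])
    if len(r)==2:print("   tri",tri(r))
E
```

```text
0.0 [ 0.1298 -0.5597  0.2414] [-0.0009  0.9935  0.1136  0.    ]
scene 46.94007508529196 [-0.0806  0.4737  1.0748]
top 44.82155263729535 [ 0.3696 -0.233   1.5099]
store scene [(array([343.5, 269.6]), 0.8), (array([342.8, 246.6]), 0.49)]
   z0/127/95/75: [array([ 0.5495, -0.2521]), array([ 0.4751, -0.1663]), array([ 0.4938, -0.1879]), array([ 0.5056, -0.2014])]
store top [(array([328.1, 261.8]), 0.58)]
   z0/127/95/75: [array([ 0.5598, -0.2494]), array([ 0.5438, -0.248 ]), array([ 0.5479, -0.2483]), array([ 0.5504, -0.2485])]
   tri [ 0.5562 -0.2522 -0.0039]
lever scene [(array([343.3, 248.3]), 0.63)]
   z0/127/95/75: [array([ 0.6014, -0.3091]), array([ 0.5208, -0.2166]), array([ 0.5411, -0.2399]), array([ 0.5538, -0.2545])]
lever top [(array([326.2, 258.2]), 0.79)]
   z0/127/95/75: [array([ 0.5693, -0.2444]), array([ 0.5525, -0.2434]), array([ 0.5567, -0.2436]), array([ 0.5594, -0.2438])]
   tri [ 0.554  -0.2467  0.082 ]
pad scene [(array([394. , 251.5]), 0.57)]
   z0/127/95/75: [array([ 0.4936, -0.3926]), array([ 0.4257, -0.2902]), array([ 0.4428, -0.316 ]), array([ 0.4535, -0.3321])
[... 1387 characters left out ...]
344, 0.1064]), array([0.4289, 0.0778]), array([0.4303, 0.085 ]), array([0.4312, 0.0895])]
   tri [0.437  0.1082 0.0019]
bulb scene []
bulb top [(array([466.9, 276.5]), 0.67)]
   z0/127/95/75: [array([ 0.5235, -0.6104]), array([ 0.5106, -0.5786]), array([ 0.5139, -0.5866]), array([ 0.5159, -0.5916])]
case scene [(array([336.1, 224.9]), 0.92)]
   z0/127/95/75: [array([ 0.6776, -0.3635]), array([ 0.588 , -0.2646]), array([ 0.6106, -0.2895]), array([ 0.6247, -0.3051])]
case top [(array([370.8, 219.9]), 0.82), (array([188.2, 309.8]), 0.51)]
   z0/127/95/75: [array([ 0.6721, -0.3617]), array([ 0.6466, -0.3509]), array([ 0.653 , -0.3536]), array([ 0.657 , -0.3553])]
   tri [ 0.6724 -0.3603  0.0052]
```

Run:
```python
import cv2
a=cv2.imread("pics/scene1.png")[190:340,250:450];b=cv2.imread("pics/top1.png")[190:340,260:460]
cv2.imwrite("pics/crop1.png",cv2.resize(cv2.vconcat([a,b]),None,fx=2,fy=2,interpolation=cv2.INTER_CUBIC)[:600] if 0 else cv2.resize(cv2.hconcat([a,b]),None,fx=2,fy=2,interpolation=cv2.INTER_CUBIC))
```

```text
(no output)
```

View pics/crop1.png

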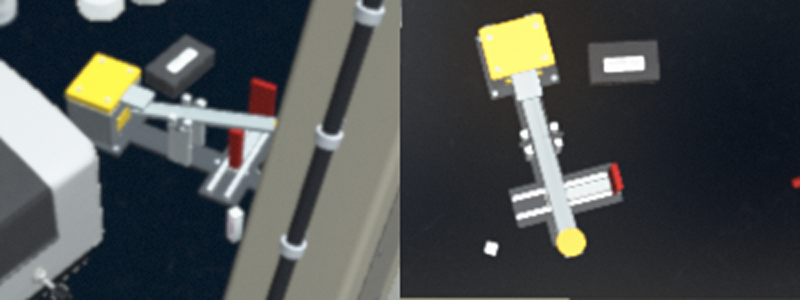

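View pics/scene1.png

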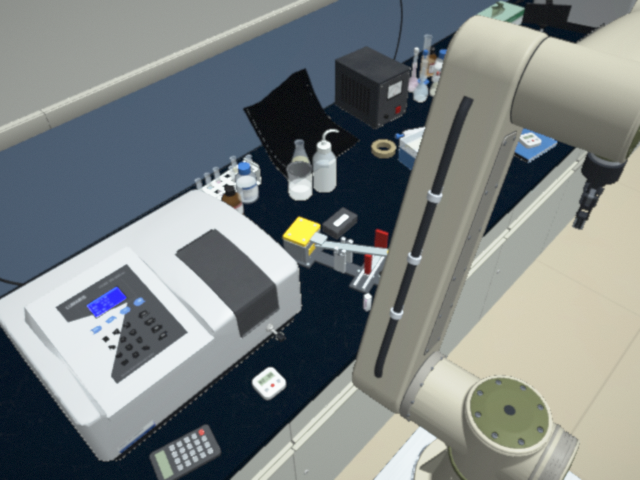

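Run:
```python
from h import *
np.set_printoptions(precision=4,suppress=True)
c=read_camera("top");h=cv2.cvtColor(c["color"],cv2.COLOR_RGB2HSV)
R={}
for nm,m in(("y",cv2.inRange(h,(20,130,120),(35,255,255))),("r",cv2.inRange(h,(0,130,70),(8,255,255))|cv2.inRange(h,(172,130,70),(180,255,255)))):
    n,l,st,ce=cv2.connectedComponentsWithStats(m)
    for i in range(1,n):
        if st[i,4]>15:
            z=.095 if nm=="r" else (.127 if st[i,4]<300 else .08)
            print(nm,st[i],ce[i],atz(c,ce[i],z));R[nm,st[i,4]]=atz(c,ce[i],z)
ys=sorted(k for k in R if k[0]=="y");p=R[ys[0]];f=R[ys[-1]]
d=(f-p)[:2];print("len(254?)",np.linalg.norm(d));u=d/np.linalg.norm(d);v=np.array([-u[1],u[0]])
o=p[:2]+.133*u;print("yaw",np.arctan2(u[1],u[0]),"origin",o)
for k in R:
    q=R[k][:2]-o;print(k,q@u,q@v)
s=get_state()["orientation"];from scipy.spatial.transform import Rotation as Ro
print(Ro.from_quat(np.roll(s,-1)).as_matrix())
```

```text
y [299 197  39  33 559] [317.2934 210.5778] [ 0.6791 -0.2208  0.08  ]
y [338 305  15  13 159] [345.2327 310.8491] [ 0.4274 -0.2889  0.127 ]
r [567 140  10   5  39] [571.6154 142.    ] [ 0.8567 -0.8627  0.095 ]
r [456 269  28  16 314] [470.9204 277.2197] [ 0.5122 -0.5964  0.095 ]
r [365 271   7  16  69] [367.6812 278.4203] [ 0.5076 -0.3449  0.095 ]
len(254?) 0.26072261062653157
yaw 0.26420923492635257 origin [ 0.5558 -0.2542]
('y', np.int32(559)) 0.1277226106265315 2.172215531058666e-17
('y', np.int32(159)) -0.133 3.1720512865223624e-17
('r', np.int32(39)) 0.13156046281648073 -0.6659947029975697
('r', np.int32(314)) -0.1314984532602154 -0.3189017079375337
('r', np.int32(69)) -0.07019072665356225 -0.07503618805670272
[[ 0.9742  0.2258  0.    ]
 [ 0.2258 -0.9742 -0.0001]
 [-0.      0.0001 -1.    ]]
```

Call:
{"fn": "jog_arm", "kwargs": {"moves": [{"fingers":1,"slide":[40,-7,0],"angular":[0,0,-2.1]},{"fingers":1,"slide":[80,-13,0],"angular":[0,0,-2.1]},{"fingers":1,"slide":[120,-20,0],"angular":[0,0,-2.1]},{"fingers":1,"slide":[160,-26,0],"angular":[0,0,-2.1]},{"fingers":1,"slide":[200,-33,0],"angular":[0,0,-2.1]},{"fingers":1,"slide":[240,-40,0],"angular":[0,0,-2.1]},{"fingers":1,"slide":[280,-46,0],"angular":[0,0,-2.1]},{"fingers":1,"slide":[320,-53,0],"angular":[0,0,-2.1]},{"fingers":1,"slide":[360,-60,0],"angular":[0,0,-2.1]},{"fingers":1,"slide":[400,-66,0],"angular":[0,0,-2.1]}]}}

```text
clock: 1.88
tcp_pos: [0.5064, -0.4043, 0.2425]
orientation: [0.0, 0.991, 0.132, 0.0]
wrist_force: [0.2, -0.9, -0.6]
finger_gap: -0.0
grip_force: 0.0
```

```bash
cat >> h.py <<'E'
from scipy.spatial.transform import Rotation as Ro
O=np.array([.5558,-.2542]);u=np.array([np.cos(.2642),np.sin(.2642)]);v=np.array([-u[1],u[0]])
def where():
    s=get_state();R=Ro.from_quat(np.roll(s["orientation"],-1)).as_matrix();p=np.array(s["tcp_pos"]);q=p[:2]-O
    print("t",s["clock"],"tcp store mm",np.round([q@u*1e3,q@v*1e3,p[2]*1e3],1),"yaw err deg",np.degrees(np.arctan2(R[1,0],R[0,0])-.2642),"F",np.round(s["wrist_force"],1),"gap",s["finger_gap"])
    return R,p
def to(x,y,z):
    R,p=where();w=np.append(O+x/1e3*u+y/1e3*v,z/1e3);print("slide mm",np.round(R.T@(w-p)*1e3,1))
E
python3 - <<'E'
from h import *
to(-70,-130,73)
T=np.eye(4);s=get_state();T[:3,:3]=Ro.from_quat(np.roll(s["orientation"],-1)).as_matrix();T[:3,3]=s["tcp_pos"]
c=read_camera("wrist");cv2.imwrite("pics/w1.png",c["color"][:,:,::-1])
W=T@np.array(c["tool_from_camera"])
for t,z in(("tab",.095),("pad",.127),("lever",.075)):
    for k in tip_of(t,c)[:1]:
        o,d=ray(c,k["point"],W);P=o+d*(z-o[2])/d[2];q=P[:2]-O;print(t,k,q@u,q@v)
E
```

```text
t 1.8833 tcp store mm [ -86.9 -132.   242.5] yaw err deg 0.020715821588676703 F [ 0.2 -0.9 -0.6] gap -2.9220208063979196e-06
slide mm [ 16.9  -2.1 169.5]
tab {'point': [246.7, 207.0], 'p': 0.92} -0.06824835859487 -0.07868764883683846
pad {'point': [128.9, 304.5], 'p': 0.57} -0.12976692968833292 -0.0004466140064752287
lever {'point': [138.5, 106.4], 'p': 0.93} 0.0008966482987690183 -0.0012557509805332175
```

View pics/w1.png

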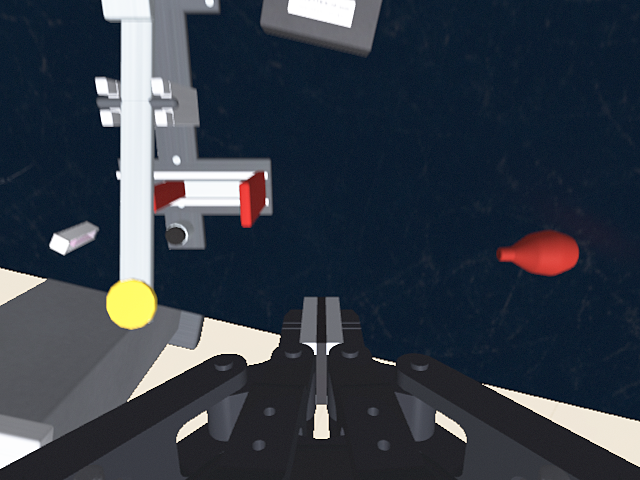

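Call:
{"fn": "jog_arm", "kwargs": {"moves": [{"fingers":1,"slide":[10,-2,40]},{"fingers":1,"slide":[19,-2,80]},{"fingers":1,"slide":[19,-2,120]},{"fingers":1,"slide":[19,-2,150]},{"fingers":1,"slide":[19,-2,161]},{"fingers":1,"slide":[19,-12,161]},{"fingers":1,"slide":[19,-22,161]},{"fingers":1,"slide":[19,-28,161]},{"fingers":1,"slide":[19,-33,161]},{"fingers":1,"slide":[19,-33,161]}]}}

```text
schema error: expected keys fingers, slide, angular
```

Run:
```python
from h import *
to(-68,-59,81)
```

```text
t 2.0833 tcp store mm [ -87.7 -132.1  241.7] yaw err deg 0.17298564799815944 F [-0.  -0.1  0.4] gap -0.0005032613584132269
slide mm [ 20.1 -72.9 160.7]
```

Call:
{"fn": "jog_arm", "kwargs": {"moves": [{"fingers":1,"slide":[10,-2,40],"angular":[0,0,0]},{"fingers":1,"slide":[19,-2,80],"angular":[0,0,0]},{"fingers":1,"slide":[19,-2,120],"angular":[0,0,0]},{"fingers":1,"slide":[19,-2,150],"angular":[0,0,0]},{"fingers":1,"slide":[19,-2,161],"angular":[0,0,0]},{"fingers":1,"slide":[19,-12,161],"angular":[0,0,0]},{"fingers":1,"slide":[19,-22,161],"angular":[0,0,0]},{"fingers":1,"slide":[19,-28,161],"angular":[0,0,0]},{"fingers":1,"slide":[19,-33,161],"angular":[0,0,0]},{"fingers":1,"slide":[19,-33,161],"angular":[0,0,0]}]}}

```text
clock: 2.92
tcp_pos: [0.515, -0.3683, 0.0839]
orientation: [0.001, 0.991, 0.132, 0.001]
wrist_force: [-0.1, 0.4, -0.1]
finger_gap: 0.0002
grip_force: 0.0
```

Run:
```python
from h import *
to(-68,-59,81)
```

```text
t 2.9167 tcp store mm [-69.2 -99.5  83.9] yaw err deg 0.0684478310076206 F [-0.1  0.4 -0.1] gap 0.00023501193320734132
slide mm [  1.3 -40.5   2.8]
```

Call:
{"fn": "jog_arm", "kwargs": {"moves": [{"fingers":1,"slide":[1,-4,2],"angular":[0,0,0]},{"fingers":1,"slide":[1,-8,2],"angular":[0,0,0]},{"fingers":1,"slide":[1,-12,2],"angular":[0,0,0]},{"fingers":1,"slide":[1,-16,2],"angular":[0,0,0]},{"fingers":1,"slide":[1,-20,2],"angular":[0,0,0]},{"fingers":1,"slide":[1,-24,2],"angular":[0,0,0]},{"fingers":1,"slide":[1,-28,2],"angular":[0,0,0]},{"fingers":1,"slide":[1,-32,2],"angular":[0,0,0]},{"fingers":1,"slide":[1,-35,2],"angular":[0,0,0]},{"fingers":1,"slide":[1,-35,2],"angular":[0,0,0]}]}}

```text
clock: 3.75
tcp_pos: [0.5057, -0.3337, 0.0791]
orientation: [-0.0, 0.991, 0.132, -0.0]
wrist_force: [-0.7, 0.4, -0.1]
finger_gap: 0.0002
grip_force: 0.1
```

Run:
```python
from h import *
to(-68,-59,81)
```

```text
t 3.75 tcp store mm [-69.1 -63.7  79.1] yaw err deg 0.04375483384600849 F [-0.7  0.4 -0.1] gap 0.00015782645808755703
slide mm [ 1.1 -4.7 -1.9]
```

Call:
{"fn": "jog_arm", "kwargs": {"moves": [{"fingers":1,"slide":[0,-2,0],"angular":[0,0,0]},{"fingers":1,"slide":[0,-4,0],"angular":[0,0,0]}]}}

```text
clock: 3.92
tcp_pos: [0.5049, -0.3308, 0.0791]
orientation: [0.0, 0.991, 0.132, -0.0]
wrist_force: [1.2, -1.7, 0.7]
finger_gap: 0.0001
grip_force: 1.1
```

Run:
```python
from h import *
where()
c=read_camera("wrist");a=c["color"][:,:,::-1];d=read_camera("top");b=cv2.resize(d["color"][220:340,280:440,::-1],(640,480),interpolation=cv2.INTER_CUBIC)
cv2.imwrite("pics/w2.png",cv2.resize(cv2.hconcat([a,b]),(800,300)))
```

```text
t 3.9167 tcp store mm [-69.1 -60.7  79.1] yaw err deg 0.00621750289012384 F [ 1.2 -1.7  0.7] gap 0.00011248090560922703
```

View pics/w2.png

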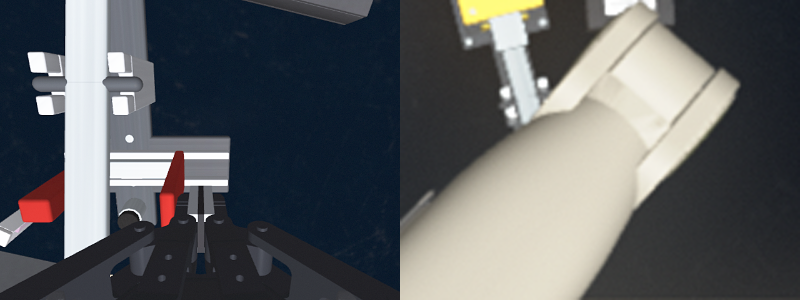

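Call:
{"fn": "jog_arm", "kwargs": {"moves": [{"fingers":1,"slide":[0,-1,0],"angular":[0,0,0]},{"fingers":1,"slide":[0,-2,0],"angular":[0,0,0]},{"fingers":1,"slide":[0,-2.5,0],"angular":[0,0,0]}]}}

```text
clock: 4.27
tcp_pos: [0.5046, -0.3297, 0.0792]
orientation: [0.001, 0.991, 0.132, -0.0]
wrist_force: [0.8, -6.3, -2.2]
finger_gap: 0.0001
grip_force: 3.4
```

Call:
{"fn": "jog_arm", "kwargs": {"moves": [{"fingers":1,"slide":[0,-1,0],"angular":[0,0,0]},{"fingers":1,"slide":[0,-2,0],"angular":[0,0,0]},{"fingers":1,"slide":[0,-2,0],"angular":[0,0,0]}]}}

```text
clock: 4.52
tcp_pos: [0.5046, -0.3296, 0.0793]
orientation: [0.003, 0.991, 0.131, 0.0]
wrist_force: [1.9, -10.3, -5.8]
finger_gap: -0.0002
grip_force: 5.3
```

Run:
```python
from h import *
where()
```

```text
t 4.5167 tcp store mm [-69.1 -59.4  79.3] yaw err deg -0.07277430183600123 F [  1.9 -10.3  -5.8] gap -0.00021085701018797113
```

Call:
{"fn": "jog_arm", "kwargs": {"moves": [{"fingers":1,"slide":[0,10,0],"angular":[0,0,0]},{"fingers":1,"slide":[0,35,0],"angular":[0,0,0]},{"fingers":1,"slide":[0,35,-40],"angular":[0,0,0]},{"fingers":1,"slide":[0,35,-80],"angular":[0,0,0]},{"fingers":1,"slide":[-10,35,-110],"angular":[0,0,0]},{"fingers":1,"slide":[-40,20,-120],"angular":[0,0,0]},{"fingers":1,"slide":[-60,0,-120],"angular":[0,0,0]},{"fingers":1,"slide":[-63,0,-120],"angular":[0,0,0]},{"fingers":1,"slide":[-63,0,-120],"angular":[0,0,0]}]}}

```text
clock: 5.27
tcp_pos: [0.4416, -0.342, 0.1995]
orientation: [-0.001, 0.991, 0.131, -0.0]
wrist_force: [0.1, -0.5, 0.7]
finger_gap: 0.0002
grip_force: 0.0
```

Run:
```python
from h import *
to(-132,0,146)
T=np.eye(4);s=get_state();T[:3,:3]=Ro.from_quat(np.roll(s["orientation"],-1)).as_matrix();T[:3,3]=s["tcp_pos"]
c=read_camera("wrist")
W=T@np.array(c["tool_from_camera"])
for t,z in(("tab",.095),("pad",.127),("lever",.075)):
    for k in tip_of(t,c)[:1]:
        o,d=ray(c,k["point"],W);P=o+d*(z-o[2])/d[2];q=P[:2]-O;print(t,k,q@u,q@v)
cv2.imwrite("pics/w3.png",c["color"][:,:,::-1])
```

```text
t 5.2667 tcp store mm [-133.2  -54.9  199.5] yaw err deg -0.03420610086059307 F [ 0.1 -0.5  0.7] gap 0.00016839611255162415
slide mm [  1.2 -54.8  53.5]
tab {'point': [305.6, 140.9], 'p': 0.73} -0.06721747930977572 -0.04586169479841392
pad {'point': [219.3, 262.0], 'p': 0.58} -0.1302986956580765 0.0008811038425471941
lever {'point': [227.5, 15.8], 'p': 0.86} 0.002023008372382806 -0.000774602800802361
```

View pics/w3.png

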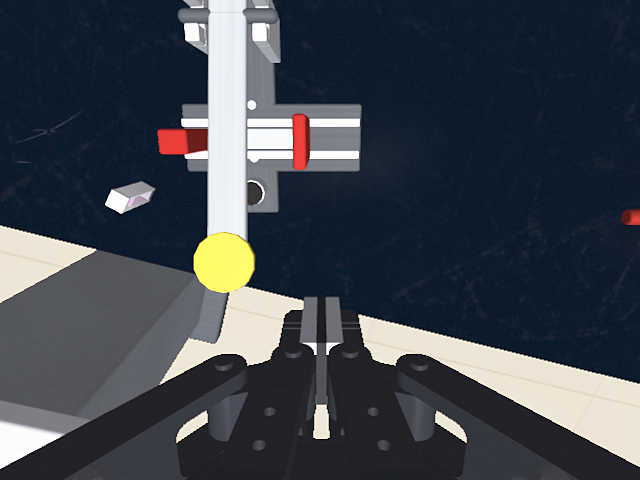

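Call:
{"fn": "jog_arm", "kwargs": {"moves": [{"fingers":1,"slide":[1,-30,0],"angular":[0,0,0]},{"fingers":1,"slide":[1,-55,0],"angular":[0,0,0]},{"fingers":1,"slide":[1,-55,30],"angular":[0,0,0]},{"fingers":1,"slide":[1,-55,50],"angular":[0,0,0]},{"fingers":1,"slide":[1,-55,54],"angular":[0,0,0]},{"fingers":1,"slide":[1,-55,54],"angular":[0,0,0]}]}}

```text
clock: 5.97
tcp_pos: [0.4294, -0.2888, 0.1436]
orientation: [-0.001, 0.991, 0.132, -0.001]
wrist_force: [0.2, -0.0, 0.6]
finger_gap: -0.0001
grip_force: 0.0
```

Run:
```python
from h import *
to(-140,0,54)
```

```text
t 5.9667 tcp store mm [-131.1   -0.4  143.6] yaw err deg 0.04807309107037244 F [ 0.2 -0.   0.6] gap -8.328505703707705e-05
slide mm [-8.7 -0.1 89.7]
```

Call:
{"fn": "jog_arm", "kwargs": {"moves": [{"fingers":1,"slide":[0,0,6],"angular":[0,0,0]},{"fingers":1,"slide":[-1,0,12],"angular":[0,0,0]},{"fingers":1,"slide":[-3,0,18],"angular":[0,0,0]},{"fingers":1,"slide":[-5,0,24],"angular":[0,0,0]},{"fingers":1,"slide":[-6,0,30],"angular":[0,0,0]},{"fingers":1,"slide":[-7,0,36],"angular":[0,0,0]},{"fingers":1,"slide":[-8,0,42],"angular":[0,0,0]},{"fingers":1,"slide":[-9,0,48],"angular":[0,0,0]},{"fingers":1,"slide":[-9,0,54],"angular":[0,0,0]},{"fingers":1,"slide":[-9,0,60],"angular":[0,0,0]}]}}

```text
clock: 6.8
tcp_pos: [0.4204, -0.2919, 0.0846]
orientation: [-0.0, 0.991, 0.132, -0.001]
wrist_force: [-1.6, -1.0, 2.8]
finger_gap: -0.0
grip_force: 1.6
```

Run:
```python
from h import *
to(-140,0,54)
c=read_camera("wrist");cv2.imwrite("pics/w4.png",c["color"][:,:,::-1])
```

```text
t 6.8 tcp store mm [-140.6   -1.1   84.6] yaw err deg -0.0032004297635654273 F [-1.6 -1.   2.8] gap -3.408490417414423e-05
slide mm [ 0.6 -1.1 30.6]
```

View pics/w4.png

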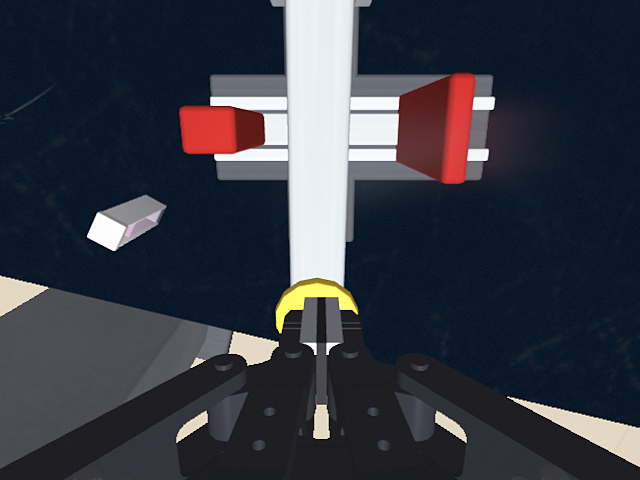

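Lever is going down, tips centred on the pad, prop clear of the bar. Continue to the stop.

Call:
{"fn": "jog_arm", "kwargs": {"moves": [{"fingers":1,"slide":[0,-1,5],"angular":[0,0,0]},{"fingers":1,"slide":[0,-1,10],"angular":[0,0,0]},{"fingers":1,"slide":[1,-1,15],"angular":[0,0,0]},{"fingers":1,"slide":[1,-1,20],"angular":[0,0,0]},{"fingers":1,"slide":[2,-1,25],"angular":[0,0,0]},{"fingers":1,"slide":[2,-1,28],"angular":[0,0,0]},{"fingers":1,"slide":[3,-1,30],"angular":[0,0,0]},{"fingers":1,"slide":[3,-1,32],"angular":[0,0,0]}]}}

```text
clock: 7.52
tcp_pos: [0.4237, -0.2904, 0.0542]
orientation: [0.0, 0.991, 0.132, -0.0]
wrist_force: [-6.4, 3.3, 24.9]
finger_gap: 0.0001
grip_force: 13.0
```

Run:
```python
from h import *
where()
```

```text
t 7.5167 tcp store mm [-137.    -0.5   54.2] yaw err deg 0.02175661159013712 F [-6.4  3.3 24.9] gap 0.00011400588648520777
```

Call:
{"fn": "jog_arm", "kwargs": {"moves": [{"fingers":1,"slide":[0,0,0],"angular":[0,0,0]},{"fingers":1,"slide":[0,0,0],"angular":[0,0,0]},{"fingers":1,"slide":[0,0,0],"angular":[0,0,0]},{"fingers":1,"slide":[0,0,0],"angular":[0,0,0]}]}}

```text
clock: 7.85
tcp_pos: [0.4236, -0.2904, 0.0546]
orientation: [0.0, 0.991, 0.132, 0.0]
wrist_force: [-4.6, 0.3, 12.4]
finger_gap: 0.0
grip_force: 6.7
```

Run:
```python
from h import *
where()
a=read_camera("wrist")["color"][:,:,::-1];d=read_camera("scene");b=cv2.resize(d["color"][190:340,250:450,::-1],(640,480),interpolation=cv2.INTER_CUBIC)
cv2.imwrite("pics/w5.png",cv2.resize(cv2.hconcat([a,b]),(800,300)))
```

```text
t 7.85 tcp store mm [-137.    -0.4   54.6] yaw err deg 0.016690438178964855 F [-4.6  0.3 12.4] gap 7.655226162551077e-07
```

View pics/w5.png

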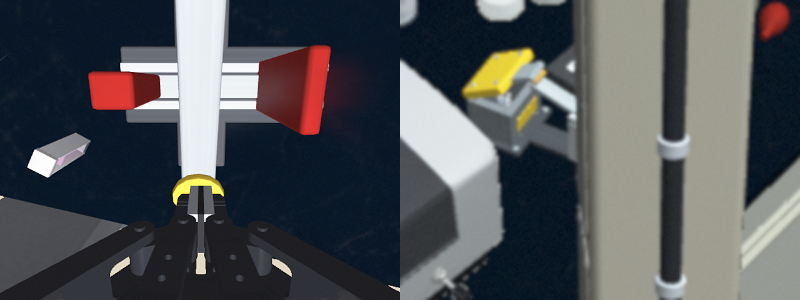

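Call:
{"fn": "jog_arm", "kwargs": {"moves": [{"fingers":1,"slide":[0,0,1],"angular":[0,0,0]},{"fingers":1,"slide":[0,0,1.5],"angular":[0,0,0]},{"fingers":1,"slide":[0,0,1.5],"angular":[0,0,0]},{"fingers":1,"slide":[0,0,1.5],"angular":[0,0,0]},{"fingers":1,"slide":[0,0,1.5],"angular":[0,0,0]},{"fingers":1,"slide":[0,0,1.5],"angular":[0,0,0]}]}}

```text
clock: 8.45
tcp_pos: [0.4238, -0.2904, 0.0542]
orientation: [0.001, 0.991, 0.132, 0.0]
wrist_force: [-7.0, 2.5, 22.3]
finger_gap: -0.0003
grip_force: 11.2
```

The lever is firmly on the stop at a steady 22 N, and 1.5 mm more travel only moved it 0.4 mm.

```bash
python3 -c "
from h import *
where(); print(hand_in())"
```

```text
t 8.45 tcp store mm [-136.9   -0.5   54.2] yaw err deg 0.02234170697100351 F [-7.   2.5 22.3] gap -0.00030989483635072924
the job is handed in; nothing more can be done
None
```

I pushed the red prop home by its tab, pressed the lever's pad down onto the rubber stop so the flap is raised, and handed the job in at 8.45 s while holding the pad there with about 22 N; no verdict was reported.

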